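# Clear the parts cup and show the notched filter plate to the label reader

### The arm

A 6-joint arm with a two-finger parallel gripper is mounted at the origin on the work surface. World frame = base frame: x ahead of the robot, y to its left, z up, the work surface at z = 0. Lengths are in m, angles in rad, forces in N, time in s.
With the tool pointing down it reaches from about 0.25 to 0.775 m from the base axis. Payload 4 kg.
Tool frame: the origin (TCP) lies midway between the tips of the shut fingers; the grasp point (between the pads) lies 19 mm behind it; z points along the fingers, y is the line along which they close (so a half turn about z gives the same grasp; the last joint's range is limited). The gripper opens to 94 mm and grips with 3 to 60 N. Pads are 16 mm wide; open, the fingers measure 119 mm over their backs; the gripper's body (75 mm by 177 mm) begins 78 mm behind the grasp point.
Start: joints at [1.245, 0.087, 1.371, -0, 1.684, -0.103], TCP at [0.122, 0.536, 0.206] pointing down, gripper open.
Joint ranges: [-3.1, 3.1], [-0.76, 2.03], [0.27, 2.55], [-1.08, 4.22], [0.17, 2.65], [-2.57, 2.57]. Speed limits (rad/s): [2.79, 2.79, 3.14, 3.14, 3.14, 3.14].

### API

Orientations are given as [roll, pitch, yaw] about the fixed x, y, z axes, in that order (R = Rz(yaw) Ry(pitch) Rx(roll)).
In Python, from bench import sensors, eyes, job gives the robot as it stands.
- The arm moves only by the tool arm_command, never from a script. Its argument "series" is a list of rows, each a list of 7 numbers: the opening, from 0 (shut) to 1 (fully open), then the shift along the tool's x, y, z in cm, then the turn, a rotation vector about the tool's x, y, z in rad. In form: [[fingers, dx, dy, dz, wx, wy, wz], ...]. A call has 1 to 20 rows; each row shifts and turns the commanded pose from where the row before left it, along the tool's axes as they then stand; what a row does not reach is not made up. A row lasts 1/10 s, in which the tool goes at most 50 mm and 8.59 degrees, less where a joint would pass 70% of its speed; a pose out of reach is approached as far as the arm can. A call with a gripper value outside its range is refused whole. The fingers move at their own pace and stop on an object; the grip force is fixed at half the most. Time passes only in rows, so rows that do not move let the fingers close. It gives the time, the measured TCP pose, the force and the opening at its end, in the units of the state.
- sensors.get_obs(): the state, without advancing time (a new reading comes with each control period).
- eyes.snapshot(name): name is "scene" or "top"; returns the picture (480x640x3 uint8, blue, green, red); there is no depth.
- eyes.get_calibration(name): a dict with "mtx" (3x3 intrinsics, pixels), "R" (3x3) and "t" (3): a world point X has camera coordinates R X + t. Camera axes: x right, y down, z forward; pixel columns grow to the right and rows downward; lengths in m; the calibration is good to about 2 mm. A picture is of the moment at which its call begins. get_calibration takes no time and is no camera call.
- job.close_job(): hands the job in, once; it reports no verdict.
The state is a dict: "time": time; "joint_positions": joint angles; "qvel": joint speeds; "joint_torque": joint torques, N m; "tool_pos": TCP position; "ee_rot": TCP orientation; "wrist_force": force on the tool from outside, world axes, zero at the start; "wrist_torque": the same for the moment, N m; "width": finger opening in m.
Only numpy, scipy, OpenCV 4.12 (cv2) and the standard library are available. Lean on these libraries where they do the work, as an engineer would, in place of code of your own. Each camera call takes 0.05 s, during which the arm holds its last target. There are 200 camera calls.

### The job

An empty orange parts cup has been left standing on the notched glass filter plate: nest it upright, all the way down, in the other orange cup and let go of it. Then pick up that plate and finish while holding it level, label side up, about 3 cm above the lit window of the label reader, its frosted notched end pointing at the reader's camera post, the frosted part centred over the window and your fingers clear of the frosted part. Leave the square-cornered plate, the loose capacitor and the heat sink where they are, never tip the plate over, and keep holding the plate at the end.

Things in the scene. Friction and masses are not known exactly. Their poses are not given: they have to be found in the camera images.
- plate: The filter plate to present: green glass 110 long (x), 44 wide (y), 6 thick (z), about 70 g. The last 35 mm at the +x end are frosted white, with a blank paper label on the top (+z) face; a 12 x 12 mm notch is cut from the corner at +x, +y. Starts label up, turned any way, lying lengthwise on a black pad, underside 20 above the bench. Origin: centre of the underside.
- foam_a: Black pad under the notched plate, fixed, rigid: 80 long (x), 28 wide (y), 20 high, so the plate overhangs it by about 8 at each long edge and 15 at each end. A second, identical pad carries the square-cornered plate. Origin: centre of its underside.
- label_centre (a point): Point on the plate's top face in the middle of its frosted end: 35 mm from the plate's centre along its +x, on its centre line.
- grip_end (a point): Point inside the plate near its clear (un-notched) end, where it can be gripped across its 44 mm width: 32 mm from the plate's centre along its -x, at mid-thickness.
- cup: Orange plastic parts cup, upright and empty on the plate within 10 mm of its middle. Round, 65 high; foot 33 in diameter, widening slowly to 47, then by a shoulder to a straight collar, 57 in outside diameter, from 49 above the foot up to the rim; wall 2.5; inner floor 24 above the foot. About 45 g. Origin: centre of its foot; z up its axis.
- stack_cup: The second orange cup, the same in every size, empty and standing on the bench. The mouth is 52 wide inside; the other cup's foot comes to rest on its inner floor, so the nested cup's foot is 24 above this one's and 24 of it stands out of the rim. Origin: centre of its foot.
- reader: Label reader, fixed: grey base 90 x 90, 30 high. Its x axis points from the window to the camera post (16 thick, 160 high, 88 from the window centre along +x). The camera head on it, up to 175 high, stays 50 or more from the window centre along +x and 100 or more above the bench. Origin: on the bench under the base's centre.
- window (a point): Centre of the 50 x 50 pale yellow lit window on top of the reader's base, 30 above the bench; axes as the reader's.
- plain_plate: Bystander, leave it: a plate of the same size and look, frosted at its +x end, but with four square corners; lies on the other black pad. Origin: centre of the underside.
- capacitor: Bystander, leave it: loose dark blue capacitor standing upright, 22 in diameter, 40 high. Origin: centre of its underside.
- heat_sink: Bystander, leave it: loose dark finned heat sink, 42 x 34 x 30 high. Origin: centre of its underside.
Mind the look-alikes: they are no part of the job. Leave any blue or purple look-alike of the plate alone. What is shaped like the cup but green or purple is not meant.

How it is judged:
On the way, in this order (a step that is already met when the one before it is completed fails the run):
1. the cup stands nested in the other cup, let go (horizontal distance between cup and stack_cup below 0.006 m and z of cup in the frame of stack_cup between 0.018 and 0.029 m and angle between each of cup, stack_cup's own z axis and vertical below 0.12 rad and contact force between cup and the fingers below 0.05 N and height (world z) of stack_cup below 0.01 m), for 0.2 s.
2. the notched plate is lifted off its pad in the fingers (height (world z) of plate above 0.04 m and contact force between plate and the fingers above 1 N), for 0.2 s.
At the end, for the whole second after the job is handed in: Cup let go, nested (axes within 6 mm, foot 18-29 mm over the other's, both upright). Plate in the fingers, still, label up and level within 0.2 rad, frosted centre within 14 mm sideways of the window centre, 15-60 mm above, frosted end to the post within 0.3 rad, grasp 24 mm off its centre (all of step 1 and horizontal distance between label_centre and window below 0.014 m and z of label_centre in the frame of window between 0.015 and 0.06 m and angle between plate's own z axis and vertical below 0.2 rad and angle between the x axis of plate and the x axis of reader, either way round below 0.3 rad and x of grip_end in the frame of window below -0.04 m and contact force between plate and the fingers above 1 N and distance between the grasp point and label_centre above 0.024 m and contact force between plate and reader below 0.05 N and linear speed of each of plate, cup below 0.02 m/s); the arm keeps its last pose, push and grip.
It fails at once if the square-cornered plate, the capacitor or the heat sink is moved more than 25 mm (distance of any of plain_plate, capacitor, heat_sink from where it was at the start of the episode above 0.025 m).
It fails at once if the plate is tipped past 45 degrees (angle between plate's own z axis and vertical above 0.8 rad).
It also fails if it takes over 58 s, if anything falls off the work surface, if the arm or the gripper's body presses on something with over 40 N, if the wrist force passes 120 N, or if a joint passes its speed limit or range.

## Working session

There is one attempt and no reset: what is moved stays moved. The work goes in short steps, Python scripts to look and compute and a tool call to move; the robot and the scene stay as the last step left them, time stands still between calls to the robot, and variables do not carry over. Pictures are saved under pics/ and viewed, on a budget of 10 in all, crops included, one or two more only if the job needs it, and the job is handed in when it is done.

Besides the shell and the picture viewer there is one more tool, called by a JSON object that holds its "api" and its "payload", one argument or row to a line. arm_command: Moves the arm, as the interface text tells. Its arguments: {"type":"object","properties":{"series":{"type":"array","items":{"type":"array","items":{"type":"number"}}}},"required":["series"]}

```bash
mkdir -p pics && cat > h.py <<'E'
import numpy as np, cv2
from bench import sensors, eyes, job
def px2w(name,u,v,z):
    c=eyes.get_calibration(name);K,R,t=map(np.array,(c["mtx"],c["R"],c["t"]))
    d=R.T@np.linalg.inv(K)@np.array([u,v,1.]);o=-R.T@t
    return o+d*(z-o[2])/d[2]
def w2px(name,X):
    c=eyes.get_calibration(name);K,R,t=map(np.array,(c["mtx"],c["R"],c["t"]))
    p=K@(R@np.array(X)+t);return p[:2]/p[2]
E
python3 - <<'E'
from h import *
for n in("scene","top"):
    cv2.imwrite(f"pics/{n}0.png",eyes.snapshot(n)); c=eyes.get_calibration(n); print(n,-np.array(c["R"]).T@np.array(c["t"]))
print(sensors.get_obs())
E
```

```text
scene [1.26548241 0.31016693 0.55104014]
top [0.35047404 0.05398856 1.34254148]
{'time': 0.1, 'joint_positions': array([ 1.24488775e+00,  8.78804909e-02,  1.37205552e+00, -2.28380064e-05,
        1.68365532e+00, -1.03074291e-01]), 'qvel': array([ 0.00125601, -0.0017549 , -0.00539037,  0.00023034,  0.00168504,
       -0.00131943]), 'joint_torque': array([ 2.37522923e-03, -3.41250658e+01, -3.03303444e+01,  7.18885101e-02,
        3.03393393e-02, -9.38445123e-05]), 'tool_pos': array([0.1213851 , 0.53592665, 0.20444574]), 'ee_rot': array([-3.13960225e+00, -1.83070528e-04,  2.91875563e+00]), 'wrist_force': array([-0.21337563,  0.3195573 , -0.01062482]), 'wrist_torque': array([ 0.02058617,  0.02222317, -0.02010029]), 'width': 0.09387457638245068}
```

View pics/top0.png

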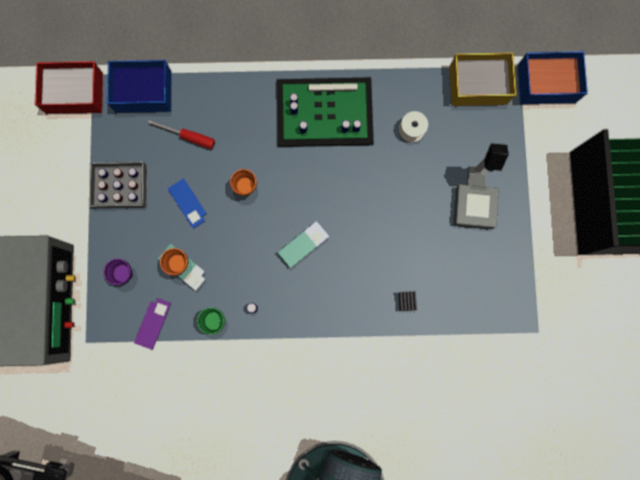

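View pics/scene0.png

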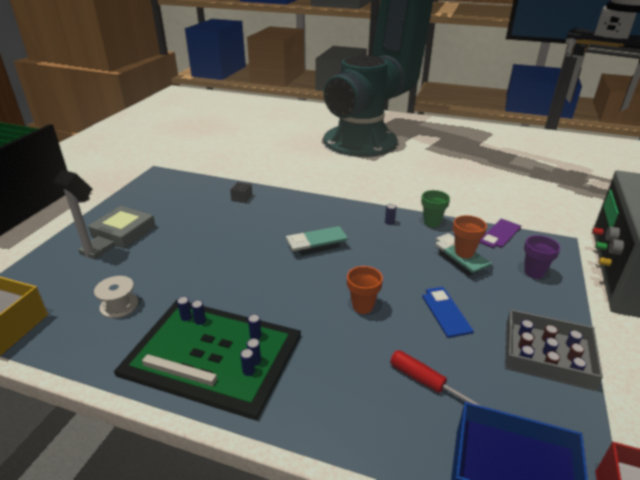

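Top view candidates:
- **Cups:** orange cup on plate at (174,263); lone orange cup at (243,184); green (210,321) and purple (118,272) are look-alikes.
- **Plates:** green plate under the cup at about (185,270), frosted end at (193,280); square plate at (303,244); blue (187,203) and purple (153,323) are look-alikes.
- **Other items:** reader window at (478,206) with its post at (497,157), capacitor at (251,308), heat sink at (406,301).

My choice is the cup at (174,263) and the plate under it. I'll check that in a close crop.

```bash
python3 - <<'E'
from h import *
a=cv2.imread("pics/top0.png");b=cv2.imread("pics/scene0.png")
A=cv2.resize(a[225:305,140:220],(400,400),interpolation=cv2.INTER_CUBIC)
A2=cv2.resize(a[145:225,203:283],(400,400),interpolation=cv2.INTER_CUBIC)
B=cv2.resize(b[205:285,420:500],(400,400)[::-1],interpolation=cv2.INTER_CUBIC)
C=cv2.resize(a[140:240,440:520],(160,200))
D=np.zeros((600,800,3),np.uint8)
D[:400,:400]=A;D[:400,400:]=B
D[400:,:200]=cv2.resize(A2,(200,200));D[400:,200:360]=C
cv2.imwrite("pics/crop1.png",D)
def c(n,img,lo,hi,roi):
    x0,y0,x1,y1=roi;h=cv2.cvtColor(img[y0:y1,x0:x1],cv2.COLOR_BGR2HSV);m=cv2.inRange(h,lo,hi)
    k,l,s,ce=cv2.connectedComponentsWithStats(m);i=1+np.argmax(s[1:,4]);return ce[i]+[x0,y0],s[i]+[x0,y0,0,0,0],(l==i)
for nm,roi in(("cup",(150,240,200,285)),("stack",(220,160,270,210))):
    ce,s,_=c("top",a,(3,120,90),(18,255,255),roi);print(nm,ce,s)
ce,s,_=c("top",a,(15,15,190),(45,255,255),(455,185,500,230));print("win",ce,s,px2w("top",*ce,.03))
print("cup",px2w("top",174,263,.085),"stack",px2w("top",243,184,.065))
print("post",px2w("top",497,157,.175), w2px("top",[.12,.536,.2]))
print("plain",px2w("top",303,244,.026),"cap",px2w("top",251,308,.04),"hs",px2w("top",406,301,.03))
E
```

```text
cup [173.44082333 261.52658662] [160 248  28  28 583]
stack [242.4291498  182.34008097] [230 169  26  26 494]
win [477.57977528 205.28089888] [467 194  22  23 445] [ 0.61068939 -0.33249692  0.03      ]
cup [0.49068757 0.32832904 0.085     ] stack [0.66201799 0.18412428 0.065     ]
post [ 0.67910775 -0.33440548  0.175     ] [ 45.33436865 460.49527292]
plain [0.53310535 0.05686248 0.026     ] cap [0.39455201 0.17178181 0.04      ] hs [ 0.40251215 -0.16429143  0.03      ]
```

View pics/crop1.png

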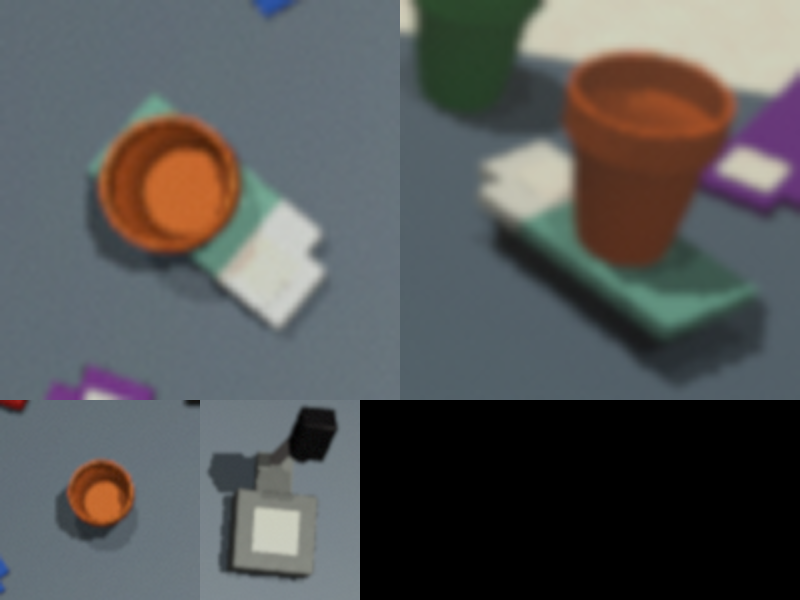

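The crop confirms the choice. The plate under the cup has its notch at the right corner of the frosted end (crop about (310,250)), so that is the plate to present. It also gives me the corners of the plate and window, and I'll now fit the poses more precisely.

```bash
cat >> h.py <<'E'
from scipy.optimize import minimize
PROF=[(0,.0165),(.045,.0235),(.049,.0285),(.065,.0285)]
def cupmask(name,x,y,z0,s=4,h0=-1):
    th=np.linspace(0,2*np.pi,40);P=[]
    for h,r in PROF:
        if h<h0: continue
        P+= [w2px(name,[x+r*np.cos(a),y+r*np.sin(a),z0+h]) for a in th]
    m=np.zeros((480*s,640*s),np.uint8)
    cv2.fillConvexPoly(m,cv2.convexHull(np.round((np.array(P)+.5)*s-.5).astype(np.int32)),1);return m
def fitcup(imgs,x,y,z0,s=4,h0=-1,names=("top","scene")):
    ms={}
    for n in names:
        u,v=w2px(n,[x,y,z0+.04]).astype(int);big=cv2.resize(imgs[n],None,fx=s,fy=s,interpolation=cv2.INTER_LINEAR)
        h=cv2.cvtColor(big,cv2.COLOR_BGR2HSV);m=cv2.inRange(h,(1,110,40),(20,255,255))//255
        w=np.zeros_like(m);w[(v-40)*s:(v+40)*s,(u-40)*s:(u+40)*s]=1;ms[n]=m*w
    def iou(p,n):
        c=cupmask(n,p[0],p[1],z0,s,h0);return (c&ms[n]).sum()/(c|ms[n]).sum()
    f=lambda p:-sum(iou(p,n) for n in names)
    r=minimize(f,[x,y],method="Nelder-Mead",options=dict(initial_simplex=[[x,y],[x+.006,y],[x,y+.006]],xatol=1e-4,fatol=1e-4))
    return r.x,[round(iou(r.x,n),3) for n in names]
E
python3 - <<'E'
from h import *
im={n:cv2.imread(f"pics/{n}0.png") for n in("top","scene")}
for nm,x,y,z in(("cup",.49,.328,.026),("stack",.662,.184,0)):
    print(nm,fitcup(im,x,y,z),fitcup(im,x,y,z,names=("top",)),fitcup(im,x,y,z,names=("scene",)))
# plate corners from crop
g=lambda u,v,z:px2w("top",140+(u+.5)/5-.5,225+(v+.5)/5-.5,z)[:2]
C=[g(u,v,.026) for u,v in((153,93),(345,255),(280,328),(90,170))]
print(np.round(C,4),"len",np.linalg.norm(C[1]-C[0]),np.linalg.norm(C[2]-C[3]),"w",np.linalg.norm(C[1]-C[2]))
d=(C[1]-C[0]+C[2]-C[3]);print("plate c",np.mean(C,0),"yaw",np.degrees(np.arctan2(d[1],d[0])))
h=cv2.cvtColor(im["top"],cv2.COLOR_BGR2HSV)[185:230,455:500]
m=cv2.inRange(h,(15,15,190),(45,255,255));r=cv2.minAreaRect(cv2.findNonZero(m));print("win rect",r)
# base yaw: edges from window corners
b=lambda u,v,z:px2w("top",440+(u-200)/2,140+(v-400)/2,z)[:2]
W=[b(*p,.03) for p in((255,507),(300,510),(297,555),(252,550))];print("win",np.mean(W,0),W[0]-W[3],W[1]-W[2])
E
```

```text
Traceback (most recent call last):
  File "h.py", line 28, in fitcup
    r=minimize(f,[x,y],method="Nelder-Mead",options=dict(initial_simplex=[[x,y],[x+.006,y],[x,y+.006]],xatol=1e-4,fatol=1e-4))
  File "h.py", line 27, in <lambda>
    f=lambda p:-sum(iou(p,n) for n in names)
                ~~~^^^^^^^^^^^^^^^^^^^^^^^^^
  File "h.py", line 27, in <genexpr>
    f=lambda p:-sum(iou(p,n) for n in names)
                    ~~~^^^^^
  File "h.py", line 26, in iou
    c=cupmask(n,p[0],p[1],z0,s,h0);return (c&ms[n]).sum()/(c|ms[n]).sum()
  File "h.py", line 16, in cupmask
    P+= [w2px(name,[x+r*np.cos(a),y+r*np.sin(a),z0+h]) for a in th]
         ~~~~^^^^^^^^^^^^^^^^^^^^^^^^^^^^^^^^^^^^^^^^^
  File "h.py", line 8, in w2px
    c=eyes.get_calibration(name);K,R,t=map(np.array,(c["mtx"],c["R"],c["t"]))
ValueError: time passes only in moves, steps and waits
```

```bash
sed -i 's/eyes.get_calibration(name)/cal(name)/; 2a import functools\ncal=functools.lru_cache(None)(lambda n: eyes.get_calibration(n))' h.py && python3 - <<'E'
s=open("h.py").read()
a=s.index("    th=np.lin");b=s.index("def fitcup")
s=s[:a]+'''    th=np.linspace(0,2*np.pi,40);m=np.zeros((480*s,640*s),np.uint8)
    for seg in ((0,2),(2,4)):
        P=[w2px(name,[x+r*np.cos(a),y+r*np.sin(a),z0+h]) for h,r in PROF[slice(*seg)] if h>=h0 for a in th]
        if P: cv2.fillConvexPoly(m,cv2.convexHull(np.round((np.array(P)+.5)*s-.5).astype(np.int32)),1)
    return m
'''+s[b:]
open("h.py","w").write(s)
E
cat > m.py <<'E'
from h import *
im={n:cv2.imread(f"pics/{n}0.png") for n in("top","scene")}
for nm,x,y,z in(("cup",.49,.328,.026),("stack",.662,.184,0)):
    print(nm,fitcup(im,x,y,z),fitcup(im,x,y,z,names=("top",)),fitcup(im,x,y,z,names=("scene",)))
g=lambda u,v,z:px2w("top",140+(u+.5)/5-.5,225+(v+.5)/5-.5,z)[:2]
C=[g(u,v,.026) for u,v in((153,93),(345,255),(280,328),(90,170))]
print(np.round(C,4),"len",np.linalg.norm(C[1]-C[0]),np.linalg.norm(C[2]-C[3]),"w",np.linalg.norm(C[1]-C[2]))
d=(C[1]-C[0]+C[2]-C[3]);print("plate c",np.mean(C,0),"yaw",np.degrees(np.arctan2(d[1],d[0])))
h=cv2.cvtColor(im["top"],cv2.COLOR_BGR2HSV)[185:230,455:500]
m=cv2.inRange(h,(15,15,190),(45,255,255));r=cv2.minAreaRect(cv2.findNonZero(m));print("win rect",r)
b=lambda u,v,z:px2w("top",440+(u-200)/2,140+(v-400)/2,z)[:2]
W=[b(*p,.03) for p in((255,507),(300,510),(297,555),(252,550))];print("win",np.mean(W,0),W[0]-W[3],W[1]-W[2])
E
python3 m.py
```

```text
cup (array([0.49361295, 0.32941902]), [np.float64(0.952), np.float64(0.9)]) (array([0.4939553 , 0.32984588]), [np.float64(0.953)]) (array([0.49193689, 0.32841821]), [np.float64(0.907)])
stack (array([0.66799752, 0.18425221]), [np.float64(0.931), np.float64(0.949)]) (array([0.66854881, 0.18515087]), [np.float64(0.939)]) (array([0.66811299, 0.18391525]), [np.float64(0.953)])
[[0.5414 0.3499]
 [0.4678 0.2652]
 [0.4364 0.2936]
 [0.5078 0.3773]] len 0.11217153694785403 0.10996976602760411 w 0.04232131435071702
plate c [0.48836504 0.32151394] yaw -130.73541600195063
win rect ((22.574256896972656, 20.257427215576172), (21.691810607910156, 20.696773529052734), 5.710593223571777)
win [ 0.61079944 -0.33343666] [ 0.04849737 -0.00610855] [ 0.05070794 -0.00648257]
```

```bash
cat >> h.py <<'E'
from scipy.spatial.transform import Rotation as Ro
def delta(x,y,z,yaw=None):
    o=sensors.get_obs();R=Ro.from_euler("xyz",o["ee_rot"])
    T=R if yaw is None else Ro.from_euler("xyz",[np.pi,0,np.radians(yaw)])
    d=R.inv().apply(np.array([x,y,z])-o["tool_pos"])*100
    print("t",round(o["time"],2),"pos",o["tool_pos"].round(4),"rpy",np.degrees(o["ee_rot"]).round(1),"w",round(float(o["width"]),4),"F",o["wrist_force"].round(1))
    print("delta cm (tool)",d.round(2),"rotvec",(R.inv()*T).as_rotvec().round(3))
E
python3 -c "
from h import *
delta(.4936,.3294,.150,167.2)"
```

```text
t 0.1 pos [0.1214 0.5359 0.2044] rpy [-179.9   -0.   167.2] w 0.0939 F [-0.2  0.3 -0. ]
delta cm (tool) [-40.87 -11.91   5.46] rotvec [-0.002 -0.     0.001]
```

{"api": "arm_command", "payload": {
  "series": [
    [1,-1.5,-0.4,0.2,0,0,0],
    [1,-2.9,-0.85,0.39,0,0,0],
    [1,-2.9,-0.85,0.39,0,0,0],
    [1,-2.9,-0.85,0.39,0,0,0],
    [1,-2.9,-0.85,0.39,0,0,0],
    [1,-2.9,-0.85,0.39,0,0,0],
    [1,-2.9,-0.85,0.39,0,0,0],
    [1,-2.9,-0.85,0.39,0,0,0],
    [1,-2.9,-0.85,0.39,0,0,0],
    [1,-2.9,-0.85,0.39,0,0,0],
    [1,-2.9,-0.85,0.39,0,0,0],
    [1,-2.9,-0.85,0.39,0,0,0],
    [1,-2.9,-0.85,0.39,0,0,0],
    [1,-2.9,-0.85,0.39,0,0,0],
    [1,-1.67,-0.46,0.19,0,0,0],
    [1,0,0,0,0,0,0],
    [1,0,0,0,0,0,0]
  ]
}}

```text
time: 1.8
tool_pos: [0.4934, 0.3299, 0.1507]
ee_rot: [3.142, -0.001, 2.918]
wrist_force: [-0.4, 0.7, 0.5]
width: 0.0942
```

```bash
python3 -c "
from h import *
delta(.4936,.3294,.071,167.2)"
```

```text
t 1.8 pos [0.4934 0.3299 0.1507] rpy [ 1.800e+02 -1.000e-01  1.672e+02] w 0.0942 F [-0.4  0.7  0.5]
delta cm (tool) [-0.04 -0.04  7.97] rotvec [ 0.    -0.001  0.   ]
```

{"api": "arm_command", "payload": {
  "series": [
    [1,0,0,1.5,0,0,0],
    [1,0,0,2,0,0,0],
    [1,0,0,2,0,0,0],
    [1,0,0,1.5,0,0,0],
    [1,0,0,1,0,0,0],
    [1,0,0,0,0,0,0],
    [0.5,0,0,0,0,0,0],
    [0.5,0,0,0,0,0,0],
    [0.3,0,0,0,0,0,0],
    [0.3,0,0,0,0,0,0],
    [0.3,0,0,0,0,0,0],
    [0.3,0,0,0,0,0,0],
    [0.3,0,0,0,0,0,0],
    [0.3,0,0,0,0,0,0]
  ]
}}

```text
time: 3.2
tool_pos: [0.4941, 0.33, 0.0714]
ee_rot: [3.141, 0.001, 2.919]
wrist_force: [-0.3, -0.1, 1.8]
width: 0.0569
```

{"api": "arm_command", "payload": {
  "series": [
    [0.3,0,0,-1,0,0,0],
    [0.3,0,0,-2,0,0,0],
    [0.3,0,0,-2.5,0,0,0],
    [0.3,0,0,-2.5,0,0,0],
    [0.3,0,0,-2,0,0,0],
    [0.3,0,0,0,0,0,0]
  ]
}}

```text
time: 3.8
tool_pos: [0.4955, 0.331, 0.1752]
ee_rot: [3.136, 0.006, 2.919]
wrist_force: [0.3, 0.3, 0.8]
width: 0.0565
```

```bash
python3 -c "
from h import *
delta(.668,.1843,.17,167.2)"
```

```text
t 3.8 pos [0.4955 0.331  0.1752] rpy [179.7   0.3 167.2] w 0.0565 F [0.3 0.3 0.8]
delta cm (tool) [-20.06 -10.5    0.58] rotvec [0.005 0.006 0.001]
```

{"api": "arm_command", "payload": {
  "series": [
    [0.3,-1,-0.5,0,0,0,0],
    [0.3,-2,-1.05,0,0,0,0],
    [0.3,-2,-1.05,0,0,0,0],
    [0.3,-2,-1.05,0,0,0,0],
    [0.3,-2,-1.05,0,0,0,0],
    [0.3,-2,-1.05,0,0,0,0],
    [0.3,-2,-1.05,0,0,0,0],
    [0.3,-2,-1.05,0,0,0,0],
    [0.3,-2,-1.05,0,0,0,0],
    [0.3,-2,-1.05,0,0,0,0],
    [0.3,-1,-0.55,0,0,0,0],
    [0.3,0,0,0,0,0,0],
    [0.3,0,0,0,0,0,0],
    [0.3,0,0,0,0,0,0]
  ]
}}

```text
time: 5.2
tool_pos: [0.665, 0.1842, 0.1708]
ee_rot: [3.141, -0.001, 2.92]
wrist_force: [-0.6, 0.1, -0.1]
width: 0.0571
```

```bash
python3 - <<'E'
from h import *
delta(.668,.1843,.13,167.2)
a=eyes.snapshot("scene");b=eyes.snapshot("top");cv2.imwrite("pics/s1.png",a);cv2.imwrite("pics/t1.png",b)
o=sensors.get_obs()
u,v=w2px("scene",[.668,.184,.08]).astype(int);A=cv2.resize(a[v-60:v+60,u-60:u+60],(400,400),interpolation=cv2.INTER_CUBIC)
B=cv2.resize(b[215:305,140:230],(400,400),interpolation=cv2.INTER_CUBIC)
cv2.imwrite("pics/c2.png",np.hstack([A,B]));print(u,v)
z=o["tool_pos"][2]-.0454
print(fitcup({"scene":a},.668,.184,z,names=("scene",)),fitcup({"scene":a},.668,.184,0,names=("scene",)),z)
E
```

```text
t 5.2 pos [0.665  0.1842 0.1708] rpy [180.   -0.  167.3] w 0.0571 F [-0.6  0.1 -0.1]
delta cm (tool) [-0.29  0.07  4.08] rotvec [ 0.    -0.001  0.002]
365 268
(array([0.66399982, 0.18292341]), [np.float64(0.897)]) (array([0.66877365, 0.18391027]), [np.float64(0.928)]) 0.12579302501566386
```

View pics/c2.png

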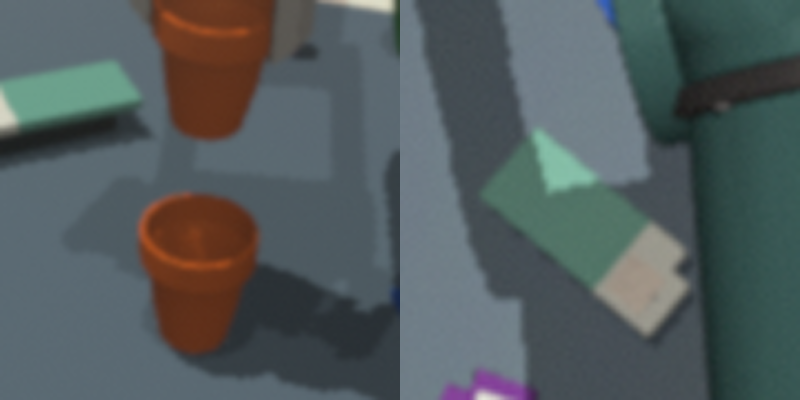

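The cup hangs upright over the other cup, centred about 4 mm short in x. The plate lies undisturbed on its pad at crop right, with its notch at about (685,262). I'll correct the offset and lower the cup into the mouth.

{"api": "arm_command", "payload": {
  "series": [
    [0.3,-0.36,0.12,0,0,0,0],
    [0.3,0,0,1.5,0,0,0],
    [0.3,0,0,1.5,0,0,0],
    [0.3,0,0,1.5,0,0,0],
    [0.3,0,0,1.5,0,0,0],
    [0.3,0,0,1,0,0,0],
    [0.3,0,0,0.6,0,0,0],
    [0.3,0,0,0.4,0,0,0],
    [0.3,0,0,0,0,0,0],
    [0.3,0,0,0,0,0,0]
  ]
}}

```text
time: 6.3
tool_pos: [0.6699, 0.1838, 0.0917]
ee_rot: [3.141, 0.001, 2.919]
wrist_force: [-0.4, 0.2, -0.0]
width: 0.0568
```

{"api": "arm_command", "payload": {
  "series": [
    [0.3,0.07,0.04,0.3,0,0,0],
    [0.3,0,0,0.3,0,0,0],
    [0.3,0,0,0.3,0,0,0],
    [0.3,0,0,0.3,0,0,0],
    [0.3,0,0,0.3,0,0,0],
    [0.3,0,0,0,0,0,0],
    [0.3,0,0,0,0,0,0]
  ]
}}

```text
time: 7.0
tool_pos: [0.6688, 0.1843, 0.0757]
ee_rot: [3.142, -0.0, 2.919]
wrist_force: [0.6, 0.0, 0.4]
width: 0.0569
```

{"api": "arm_command", "payload": {
  "series": [
    [0.3,0,0,0.2,0,0,0],
    [0.3,0,0,0.2,0,0,0],
    [0.3,0,0,0.1,0,0,0],
    [0.3,0,0,0.1,0,0,0],
    [0.3,0,0,0,0,0,0],
    [0.3,0,0,0,0,0,0]
  ]
}}

```text
time: 7.6
tool_pos: [0.6689, 0.1843, 0.0699]
ee_rot: [3.142, -0.0, 2.919]
wrist_force: [-0.3, -0.4, -1.9]
width: 0.0569
```

{"api": "arm_command", "payload": {
  "series": [
    [0.3,0,0,0.05,0,0,0],
    [0.8,0,0,0,0,0,0],
    [0.8,0,0,0,0,0,0],
    [0.8,0,0,0,0,0,0],
    [0.8,0,0,0,0,0,0],
    [1,0,0,0,0,0,0],
    [1,0,0,-1,0,0,0],
    [1,0,0,-2,0,0,0],
    [1,0,0,-3,0,0,0],
    [1,0,0,-3,0,0,0],
    [1,0,0,-1,0,0,0],
    [1,0,0,0,0,0,0]
  ]
}}

```text
time: 8.8
tool_pos: [0.6701, 0.1845, 0.1726]
ee_rot: [3.139, 0.005, 2.919]
wrist_force: [-0.4, 0.5, 0.2]
width: 0.0942
```

```bash
python3 - <<'E'
from h import *
a=eyes.snapshot("scene");b=eyes.snapshot("top");cv2.imwrite("pics/s2.png",a);cv2.imwrite("pics/t2.png",b)
u,v=w2px("scene",[.668,.184,.05]).astype(int);A=cv2.resize(a[v-45:v+45,u-45:u+45],(400,400),interpolation=cv2.INTER_CUBIC)
B=cv2.resize(b[215:305,140:230],(400,400),interpolation=cv2.INTER_CUBIC)
cv2.imwrite("pics/c3.png",np.hstack([A,B]));print(u,v)
s=4;big=cv2.resize(a,None,fx=s,fy=s);m=cv2.inRange(cv2.cvtColor(big,cv2.COLOR_BGR2HSV),(1,110,40),(20,255,255))//255
w=np.zeros_like(m);w[(v-40)*s:(v+40)*s,(u-40)*s:(u+40)*s]=1;m*=w
for z in(.018,.021,.024,.027,.030,.034,.04):
    c=cupmask("scene",.668,.184,0)|cupmask("scene",.668,.184,z);print(z,round((c&m).sum()/(c|m).sum(),3))
delta(.512,.346,.12,49.3)
E
```

```text
364 283
0.018 0.933
0.021 0.947
0.024 0.927
0.027 0.9
0.03 0.872
0.034 0.837
0.04 0.79
t 8.9 pos [0.6684 0.1842 0.1682] rpy [-1.800e+02 -1.000e-01  1.672e+02] w 0.0936 F [ 0.6 -0.2 -0.3]
delta cm (tool) [18.82 12.33  4.84] rotvec [-2.000e-03 -0.000e+00  2.058e+00]
```

View pics/c3.png

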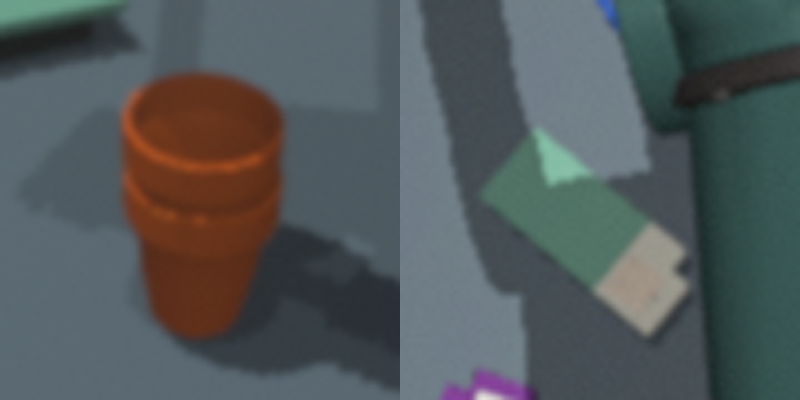

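The cup is nested: its collar stands about 2 cm out of the other's rim, both upright, and the fit gives 21–24 mm. The plate lies clear on its pad, so I'll refine its pose and turn the gripper.

{"api": "arm_command", "payload": {
  "series": [
    [1,0,0,0,0,0,0.1],
    [1,0,0,0,0,0,0.14],
    [1,0,0,0,0,0,0.14],
    [1,0,0,0,0,0,0.14],
    [1,0,0,0,0,0,0.14],
    [1,0,0,0,0,0,0.14],
    [1,0,0,0,0,0,0.14],
    [1,0,0,0,0,0,0.14],
    [1,0,0,0,0,0,0.14],
    [1,0,0,0,0,0,0.14],
    [1,0,0,0,0,0,0.14],
    [1,0,0,0,0,0,0.14],
    [1,0,0,0,0,0,0.14],
    [1,0,0,0,0,0,0.14],
    [1,0,0,0,0,0,0.14],
    [1,0,0,0,0,0,0],
    [1,0,0,0,0,0,0],
    [1,0,0,0,0,0,0]
  ]
}}

```text
time: 10.7
tool_pos: [0.6684, 0.1842, 0.1682]
ee_rot: [-3.14, 0.001, 0.861]
wrist_force: [0.1, 0.4, -0.4]
width: 0.0941
```

```bash
python3 - <<'E'
from h import *
k=400/90;g=lambda u,v:px2w("top",140+(u+.5)/k-.5,215+(v+.5)/k-.5,.026)[:2]
C=[g(*p) for p in((137,130),(307,268),(248,338),(83,193))]
d=C[1]-C[0]+C[2]-C[3];p=np.arctan2(d[1],d[0]);c=np.mean(C,0)
print("len",np.linalg.norm(C[1]-C[0]),np.linalg.norm(C[2]-C[3]),"w",np.linalg.norm(C[1]-C[2]),np.linalg.norm(C[0]-C[3]))
e=c-.032*np.array([np.cos(p),np.sin(p)]);print("c",c,"yaw",np.degrees(p),"grip",e)
delta(*e,.12,np.degrees(p)+180)
E
```

```text
len 0.10996725132219891 0.10999361154233758 w 0.044600286411817756 0.04070240865034585
c [0.4884225  0.32105904] yaw -130.96318517535815 grip [0.50940087 0.34522323]
t 10.7 pos [0.6684 0.1842 0.1682] rpy [-1.799e+02  1.000e-01  4.930e+01] w 0.0941 F [ 0.1  0.4 -0.4]
delta cm (tool) [  1.85 -22.55   4.84] rotvec [-0.001  0.001  0.005]
```

{"api": "arm_command", "payload": {
  "series": [
    [0.7,0.1,-1.3,0.3,0,0,0],
    [0.7,0.19,-2.25,0.48,0,0,0],
    [0.7,0.19,-2.25,0.48,0,0,0],
    [0.7,0.19,-2.25,0.48,0,0,0],
    [0.7,0.19,-2.25,0.48,0,0,0],
    [0.7,0.19,-2.25,0.48,0,0,0],
    [0.7,0.19,-2.25,0.48,0,0,0],
    [0.7,0.19,-2.25,0.48,0,0,0],
    [0.7,0.19,-2.25,0.48,0,0,0],
    [0.7,0.19,-2.25,0.48,0,0,0],
    [0.7,0.09,-1,0.2,0,0,0],
    [0.7,0,0,0,0,0,0],
    [0.7,0,0,0,0,0,0]
  ]
}}

```text
time: 12.0
tool_pos: [0.5108, 0.3458, 0.1215]
ee_rot: [3.141, -0.0, 0.859]
wrist_force: [0.4, -0.0, 0.6]
width: 0.0659
```

```bash
python3 - <<'E'
from h import *
delta(.5094,.3452,.007,49.04)
E
```

```text
t 12.0 pos [0.5108 0.3458 0.1215] rpy [180.   -0.   49.2] w 0.0659 F [ 0.4 -0.   0.6]
delta cm (tool) [-0.14 -0.07 11.45] rotvec [ 0.001 -0.     0.003]
```

{"api": "arm_command", "payload": {
  "series": [
    [0.7,-0.14,-0.07,1,0,0,0],
    [0.7,0,0,2,0,0,0],
    [0.7,0,0,2,0,0,0],
    [0.7,0,0,2,0,0,0],
    [0.7,0,0,1.5,0,0,0],
    [0.7,0,0,1,0,0,0],
    [0.7,0,0,0.8,0,0,0],
    [0.7,0,0,0.5,0,0,0],
    [0.7,0,0,0.3,0,0,0],
    [0.7,0,0,0.2,0,0,0],
    [0.7,0,0,0,0,0,0],
    [0.7,0,0,0,0,0,0]
  ]
}}

```text
time: 13.2
tool_pos: [0.5094, 0.3457, 0.0088]
ee_rot: [3.141, -0.001, 0.859]
wrist_force: [0.6, 0.0, 0.7]
width: 0.0659
```

{"api": "arm_command", "payload": {
  "series": [
    [0.55,0,0,0.15,0,0,0],
    [0.4,0,0,0,0,0,0],
    [0.3,0,0,0,0,0,0],
    [0.3,0,0,0,0,0,0],
    [0.3,0,0,0,0,0,0],
    [0.3,0,0,0,0,0,0],
    [0.3,0,0,0,0,0,0],
    [0.3,0,0,0,0,0,0]
  ]
}}

```text
time: 14.0
tool_pos: [0.5092, 0.3454, 0.0068]
ee_rot: [3.142, -0.0, 0.859]
wrist_force: [0.1, -0.1, 0.6]
width: 0.0434
```

{"api": "arm_command", "payload": {
  "series": [
    [0.3,0,0,-0.3,0,0,0],
    [0.3,0,0,-0.7,0,0,0],
    [0.3,0,0,-1,0,0,0],
    [0.3,0,0,-1,0,0,0],
    [0.3,0,0,-1.5,0,0,0],
    [0.3,0,0,-1.5,0,0,0],
    [0.3,0,0,-1.5,0,0,0],
    [0.3,0,0,-1.5,0,0,0],
    [0.3,0,0,-1.5,0,0,0],
    [0.3,0,0,-1,0,0,0],
    [0.3,0,0,-0.5,0,0,0],
    [0.3,0,0,0,0,0,0],
    [0.3,0,0,0,0,0,0]
  ]
}}

```text
time: 15.3
tool_pos: [0.5088, 0.3452, 0.126]
ee_rot: [-3.141, 0.001, 0.859]
wrist_force: [-0.2, -0.4, -1.4]
width: 0.0436
```

```bash
python3 - <<'E'
from h import *
w=np.array([.6108,-.3332]);y=np.radians(-6);g=w-.067*np.array([np.cos(y),np.sin(y)]);print(g)
delta(*g,.13,174)
E
```

```text
[ 0.54416703 -0.32619659]
t 15.3 pos [0.5088 0.3452 0.126 ] rpy [-1.80e+02  1.00e-01  4.92e+01] w 0.0436 F [-0.2 -0.4 -1.4]
delta cm (tool) [-48.51  46.55  -0.37] rotvec [-2.000e-03  0.000e+00 -2.178e+00]
```

{"api": "arm_command", "payload": {
  "series": [
    [0.3,0,0,0,0,0,-0.05],
    [0.3,0,0,0,0,0,-0.1],
    [0.3,0,0,0,0,0,-0.13],
    [0.3,0,0,0,0,0,-0.13],
    [0.3,0,0,0,0,0,-0.13],
    [0.3,0,0,0,0,0,-0.13],
    [0.3,0,0,0,0,0,-0.13],
    [0.3,0,0,0,0,0,-0.13],
    [0.3,0,0,0,0,0,-0.13],
    [0.3,0,0,0,0,0,-0.13],
    [0.3,0,0,0,0,0,-0.13],
    [0.3,0,0,0,0,0,-0.13],
    [0.3,0,0,0,0,0,-0.13],
    [0.3,0,0,0,0,0,-0.13],
    [0.3,0,0,0,0,0,-0.13],
    [0.3,0,0,0,0,0,-0.13],
    [0.3,0,0,0,0,0,-0.13],
    [0.3,0,0,0,0,0,-0.07],
    [0.3,0,0,0,0,0,0],
    [0.3,0,0,0,0,0,0]
  ]
}}

```text
time: 17.3
tool_pos: [0.5087, 0.3452, 0.1257]
ee_rot: [-3.141, -0.001, 3.027]
wrist_force: [0.1, 0.2, -0.7]
width: 0.0432
```

```bash
python3 - <<'E'
from h import *
delta(.5442,-.3262,.13,174)
E
```

```text
t 17.3 pos [0.5087 0.3452 0.1257] rpy [-1.799e+02 -1.000e-01  1.734e+02] w 0.0432 F [ 0.1  0.2 -0.7]
delta cm (tool) [-11.19 -66.3   -0.38] rotvec [-0.001 -0.001 -0.01 ]
```

{"api": "arm_command", "payload": {
  "series": [
    [0.3,-0.3,-1.5,0,0,0,0],
    [0.3,-0.5,-2.5,0,0,0,0],
    [0.3,-0.56,-3.5,0,0,0,0],
    [0.3,-0.56,-3.5,0,0,0,0],
    [0.3,-0.56,-3.5,0,0,0,0],
    [0.3,-0.56,-3.5,0,0,0,0],
    [0.3,-0.56,-3.5,0,0,0,0],
    [0.3,-0.56,-3.5,0,0,0,0],
    [0.3,-0.56,-3.5,0,0,0,0],
    [0.3,-0.56,-3.5,0,0,0,0],
    [0.3,-0.56,-3.5,0,0,0,0],
    [0.3,-0.56,-3.5,0,0,0,0],
    [0.3,-0.56,-3.5,0,0,0,0],
    [0.3,-0.56,-3.5,0,0,0,0],
    [0.3,-0.56,-3.5,0,0,0,0],
    [0.3,-0.56,-3.5,0,0,0,0],
    [0.3,-0.56,-3.5,0,0,0,0],
    [0.3,-0.5,-2.5,0,0,0,0],
    [0.3,-0.3,-1.5,0,0,0,0],
    [0.3,0,0,0,0,0,0]
  ]
}}

```text
time: 19.3
tool_pos: [0.5396, -0.269, 0.1263]
ee_rot: [-3.141, -0.001, 3.025]
wrist_force: [-0.4, 0.0, -1.0]
width: 0.0436
```

```bash
python3 - <<'E'
from h import *
delta(.5442,-.3262,.13,174)
E
```

```text
t 19.3 pos [ 0.5396 -0.269   0.1263] rpy [-180.    -0.   173.3] w 0.0436 F [-0.4  0.  -1. ]
delta cm (tool) [-1.12 -5.63 -0.37] rotvec [-0.    -0.001 -0.011]
```

{"api": "arm_command", "payload": {
  "series": [
    [0.3,-0.2,-1,0,0,0,-0.005],
    [0.3,-0.3,-1.5,0,0,0,-0.005],
    [0.3,-0.3,-1.5,0,0,0,0],
    [0.3,-0.2,-1,0,0,0,0],
    [0.3,-0.12,-0.6,0,0,0,0],
    [0.3,0,0,1,0,0,0],
    [0.3,0,0,1.5,0,0,0],
    [0.3,0,0,1.5,0,0,0],
    [0.3,0,0,1,0,0,0],
    [0.3,0,0,0,0,0,0],
    [0.3,0,0,0,0,0,0],
    [0.3,0,0,0,0,0,0]
  ]
}}

```text
time: 20.5
tool_pos: [0.5461, -0.3241, 0.0775]
ee_rot: [-3.141, 0.001, 3.039]
wrist_force: [-0.1, 0.2, -1.4]
width: 0.0438
```

```bash
python3 - <<'E'
from h import *
delta(.5442,-.3262,.047,174)
a=eyes.snapshot("scene");b=eyes.snapshot("top");cv2.imwrite("pics/s3.png",a);cv2.imwrite("pics/t3.png",b)
A=cv2.resize(a[150:270,40:200],(533,400),interpolation=cv2.INTER_CUBIC)
B=cv2.resize(b[150:270,420:500],(266,400),interpolation=cv2.INTER_CUBIC)
cv2.imwrite("pics/c4.png",np.hstack([A,B]))
E
```

```text
t 20.5 pos [ 0.5461 -0.3241  0.0775] rpy [-1.800e+02  1.000e-01  1.741e+02] w 0.0438 F [-0.1  0.2 -1.4]
delta cm (tool) [ 0.17 -0.23  3.05] rotvec [-0.001  0.001  0.002]
```

View pics/c4.png

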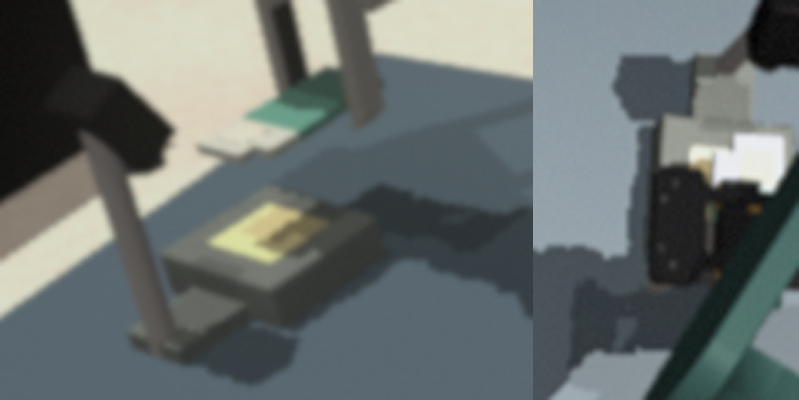

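The plate is level, label up, with its frosted notched end toward the post. In the scene crop the frosted part is at (240,140); in the top crop it covers (715–792, 133–190), and the offset from the window looks like parallax. I'll check it numerically.

```bash
python3 - <<'E'
from h import *
k=400/120
f=lambda u,v:px2w("top",420+(u-533+.5)/k-.5,150+(v+.5)/k-.5,.0967)[:2]
P={n:f(*p) for n,p in dict(left=(715,175),right=(792,150),end=(760,133)).items()};print({n:q.round(4) for n,q in P.items()})
w=np.array([.6108,-.3332]);y=np.radians(-6);ex=np.array([np.cos(y),np.sin(y)]);ey=np.array([-ex[1],ex[0]])
print("reader frame:",{n:np.round([(q-w)@ex,(q-w)@ey],4) for n,q in P.items()},"(expect left .022, right -.022, end .020)")
o=sensors.get_obs();l=o["tool_pos"][:2]+.067*ex-w;print("label by TCP",l@ex,l@ey)
for n in ("s3",):
    ks=400/120;g=lambda u,v:px2w("scene",40+u/ks,150+v/ks,.0967)[:2]
    q=g(240,133);print("scene label approx",np.round([(q-w)@ex,(q-w)@ey],4))
im=cv2.imread("pics/t0.png") if 0 else cv2.imread("pics/scene0.png")
m=cv2.inRange(cv2.cvtColor(im,cv2.COLOR_BGR2HSV)[195:245,85:160],(22,60,150),(40,255,255));M=cv2.moments(m,True)
q=px2w("scene",85+M["m10"]/M["m00"],195+M["m01"]/M["m00"],.03)[:2];print("window via scene",q)
E
```

```text
{'left': array([ 0.6043, -0.3062]), 'right': array([ 0.6194, -0.356 ]), 'end': array([ 0.6308, -0.3364])}
reader frame: {'left': array([-0.0092,  0.0261]), 'right': array([ 0.0109, -0.0218]), 'end': array([ 0.0202, -0.0011])} (expect left .022, right -.022, end .020)
label by TCP 0.0017634531526685504 0.00217694626046077
scene label approx [ 0.0006 -0.0029]
window via scene [ 0.61193693 -0.33431828]
```

Both cameras and the arm's own pose put the frosted centre within 3 mm of the window. I'll make the final small correction and lower the plate.

{"api": "arm_command", "payload": {
  "series": [
    [0.3,0.1,-0.2,0.5,0,0,0],
    [0.3,0,0,0.8,0,0,0],
    [0.3,0,0,0.8,0,0,0],
    [0.3,0,0,0.6,0,0,0],
    [0.3,0,0,0.3,0,0,0],
    [0.3,0,0,0,0,0,0],
    [0.3,0,0,0,0,0,0],
    [0.3,0,0,0,0,0,0],
    [0.3,0,0,0,0,0,0],
    [0.3,0,0,0,0,0,0]
  ]
}}

```text
time: 21.6
tool_pos: [0.5446, -0.3258, 0.047]
ee_rot: [-3.141, 0.001, 3.039]
wrist_force: [-1.0, 0.7, -1.1]
width: 0.0434
```

```bash
python3 - <<'E'
from h import *
delta(.5442,-.3262,.047,174)
a=eyes.snapshot("scene");b=eyes.snapshot("top");cv2.imwrite("pics/s4.png",a)
A=cv2.resize(a[150:270,40:200],(533,400),interpolation=cv2.INTER_CUBIC)
B=cv2.resize(a[240:320,335:388],(265,400),interpolation=cv2.INTER_CUBIC)
cv2.imwrite("pics/c5.png",np.hstack([A,B]))
print(fitcup({"top":b},.668,.184,.024,h0=.04,names=("top",)))
E
```

```text
t 21.6 pos [ 0.5446 -0.3258  0.047 ] rpy [-180.     0.   174.1] w 0.0434 F [-1.   0.7 -1.1]
delta cm (tool) [ 0.03 -0.04 -0.  ] rotvec [-0.     0.001  0.002]
(array([0.66690714, 0.18322198]), [np.float64(0.857)])
```

View pics/c5.png

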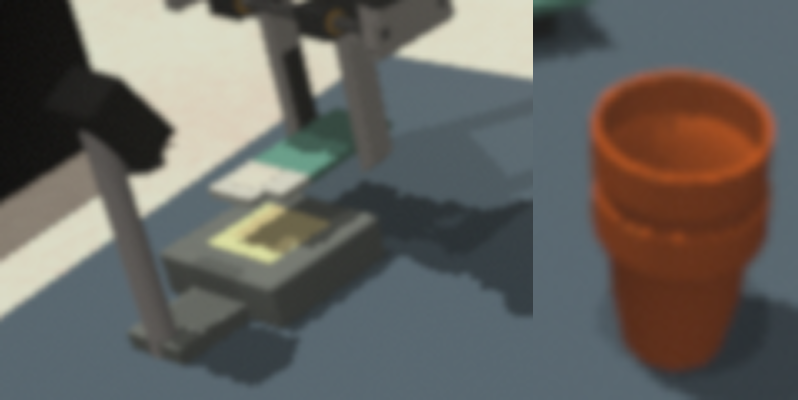

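The plate is level about 3 cm over the window, frosted part at crop (262,182), with the fingers on its clear end. The nested cups stand upright at (683,220). I'm handing in.

```bash
python3 -c "
from h import *
print(job.close_job()); o=sensors.get_obs(); print(o['time'],o['tool_pos'],o['width'])"
```

```text
the job is handed in; nothing more can be done
None
the job is handed in; nothing more can be done
```

I nested the orange cup in the other one and let go of it. Then I gripped the notched plate by its clear end, turned it and carried it over the reader, and handed the job in at about 22 s of the 58 s allowed. The hand-in reports no verdict, so these are my own last checks:

- **Cups:** both stand upright with the upper one let go. The image fit put it 21–24 mm above the other cup's foot, where full depth is 24 mm. A final top-view fit put it within about 2 mm of where the other cup stood.
- **Plate:** it is level and label up, with the frosted end toward the post. The frosted centre is within about 3 mm of the window centre and the plate's underside is about 3 cm above it. The tool was within 0.5 mm and 0.2° of its target, with the fingers reading 43.4 mm across the plate's 44 mm width.
- **Disagreements:** the cameras and the arm's own pose differed by up to 3 mm on the frosted centre. The last cup fit was also looser than the earlier ones (overlap 0.86). Both are well inside the limits.
- **Not checked:** I did not re-measure the square-cornered plate, capacitor or heat sink at the end. No move brought the gripper low near any of them.

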